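Lock a sample carrier under the microscope's scan head

ROBOT

A 7-joint arm with a two-finger parallel gripper is mounted at the origin on the work surface. World frame = base frame: x ahead of the robot, y to its left, z up, the work surface at z = 0. Lengths are in m, angles in rad, forces in N, time in s.
With the tool pointing down it reaches from about 0.425 to 0.875 m from the base axis. Payload 4.7 kg.
Tool frame: the origin (TCP) lies between the finger pads; the fingertips stand 11 mm ahead of it and the grasp point (between the pads) lies 8 mm behind it; z points along the fingers, y is the line along which they close (so a half turn about z gives the same grasp; the last joint's range is limited). The gripper opens to 87 mm and grips with 3 to 60 N. Pads are 19 mm wide; open, the fingers measure 117 mm over their backs; the gripper's body (75 mm by 190 mm) begins 51 mm behind the grasp point.
Start: joints at [-1.137, 0.321, -0.07, 1.45, 0.023, 1.371, -0.057], TCP at [0.265, 0.594, 0.234] pointing down, gripper open.
Joint ranges: [-2.86, 2.86], [-0.3, 2.09], [-1.38, 1.24], [0.06, 2.45], [-1.56, 4.7], [0.09, 2.05], [-2.69, 2.69]. Speed limits (rad/s): [2.57, 2.57, 3.14, 3.14, 3.14, 3.14, 3.14].

INTERFACE

Orientations are given as a rotation vector (axis times angle).
In Python, from bench import ctrl gives the robot as it stands. The module is installed in compiled form; this text tells all that it offers.
- The arm moves only by the shell command python3 -m inch 'ROWS' [FORCE]. ROWS is JSON, a list of rows, each an object with "slide": the shift along the tool's x, y, z scaled (see below), a list of three; "angular": the turn, a rotation vector about the tool's x, y, z scaled (see below), a list of three; "claw": the opening, from -1 (shut) to 1 (fully open). In form: [{"slide": [tx, ty, tz], "angular": [rx, ry, rz], "claw": claw}, ...]. A call has 1 to 10 rows; each row is the pose to reach, as a shift and turn from the pose commanded when the call began, along the tool's axes at that moment; what a row does not reach only later rows make up. The controller multiplies each number of a shift by 0.25 m and each number of a turn by 30 degrees. A row lasts 1/10 s, in which the tool goes at most 50 mm and 8.59 degrees, less where a joint would pass 70% of its speed; a pose out of reach is approached as far as the arm can. A call with a number of a shift or a turn outside -1 to 1 is refused whole. A call with a gripper value outside its range is refused whole. The fingers move at their own pace and stop on an object; FORCE is the grip in N (left out, the last holds). Time passes only in rows, so rows that repeat a pose let the fingers close. It gives the time, the measured TCP pose, the force, the opening and the grip force at its end, in the units of the state.
- ctrl.get_state(): the state, without advancing time (a new reading comes with each control period).
- ctrl.get_image(name): name is "scene" or "top"; returns a dict with "color" (420x560x3 uint8, red, green, blue), "depth" (420x560 float32, m along the optical axis (not along the pixel's ray), 0 where there is no reading), "camera_matrix" (3x3 intrinsics, pixels), "extrinsics" (4x4, takes a point from camera to world coordinates). Camera axes: x right, y up, looking along -z (the intrinsics and any distortion apply to the point x, -y, -z); pixel columns grow to the right and rows downward; lengths in m; the calibration is good to about 2 mm. A picture is of the moment at which its call begins.
- ctrl.close_job(): hands the job in; it is judged then, once.
Trained networks look in the newest picture that a camera, given by its name, has taken for a name from the list of things; names that differ only in an ending like _2 or _b are one class to them, and where a whole thing is asked for, a point or a joint stands for the part that bears it (a point fixed in the world has none). Each returns a list of dicts, best first, with "confidence" (0 to 1); they miss things now and then, are a little off and sometimes report something else, mostly with a low value. They report only what shows in the picture. A call takes as long as a camera call. They do not tell look-alikes from the thing itself.
- ctrl.find_in(query, camera): "bbox" ([centre column, centre row, width, height] in pixels, round what is visible of it).
- ctrl.outline_of(query, camera): "mask" (420x560 bool, what is visible of it) and "bbox" ([centre column, centre row, width, height] in pixels, round what is visible of it).
The state is a dict: "time": time; "joint_positions": joint angles; "qd": joint speeds; "joint_torque": joint torques, N m; "position": TCP position; "tool_rot": TCP orientation; "ft_force": force on the tool from outside, world axes, zero at the start; "torque": the same for the moment, N m; "grip_width": opening from 0.0 (shut) to 1.0 (fully open); "grip_force": force on a finger pad.
Only numpy, scipy, OpenCV 4.12 (cv2) and the standard library are available. Lean on these libraries where they do the work, as an engineer would, in place of code of your own. Each camera call takes 0.05 s, during which the arm holds its last target. There are 200 camera calls.

TASK

Slide the white sample carrier along its channel, under the scan head, until it meets the sprung stop, and only then swing the red keeper bar across behind it and press it through the stiff click of its catch, so that it stays fully shut by itself and holds the carrier home. Do not touch the scan head, with the carrier or otherwise, and leave the other things on the table where they are.

Things in the scene. Friction and masses are not known exactly. Their poses are not given: they have to be found in the camera images.
- stage: Fixed loading stage, mm: grey plate, top at z 12, x -120 to 235, y -110 to 110. Origin: table height, centre line of the channel at its mouth; x points the way the carrier slides in, z up. Dark rails 12 wide at y +-49 (x -60 to 190, tops z 28) leave a channel 86 wide.
- stop (a point): Sprung brass plunger at the channel's far end, under the scan head; the point is its tip at rest, on the centre line, 21 mm above the table. It meets the carrier's front edge 6 mm before home and yields at 2 to 5 N; a solid wall comes 10 mm past home.
- catch (a point): Yellow catch for the keeper's free end; the point is the centre of its sprung steel ball, 20 mm above the table. It spans stage x -35 to 9, y 59 to 85 mm; its low part is up to z 18, its stop post (x -1 to 9) up to z 44.
- head: Black scan head, a bridge fixed over the channel (same origin and axes as the stage): housing x 105 to 215, y -85 to 85, z 43 to 163, on grey legs outside the rails. The gap beneath it is 31 mm high from the plate to the housing. Must not be touched.
- carrier: White carrier plate 180 (x) x 84 (y) x 14 mm, loose, 0.3 to 0.65 kg, lying in the channel, pulled out by several cm. Origin: centre of its underside; x points forward, the way it slides. Home when its origin is at stage x = 90 mm (rear edge at x = 0). A dark sample disc near its front stands 5 mm proud.
- carrier_grip (a point): Grip point in the carrier's blue upright handle, a block 40 (along x) x 24 (across) mm, standing 44 mm on the plate's top near its rear edge; the point is on the handle's centre line 42 mm above the carrier's underside (14 mm below the handle's top), 65 mm behind the carrier's centre.
- keeper (a joint): Angle (rad) of the red keeper bar about its upright pin: 0 is shut, across the channel behind the carrier; grows as it swings outward (anticlockwise from above) to 2.0. At 0.11 it meets the catch's ball, past 0.05 that draws it towards 0, where it is solid; passing takes 16 to 23 N at the knob. A rubber finger under it pushes the carrier the last 6 mm. Elsewhere it turns easily and stays.
- keeper_hinge (a point): Point on the keeper's hinge axis at stage x = -10, y = -88 mm, 38 mm above the table. The bar is 16 mm thick and 176 long, its underside at z 30 and top at z 46 mm; shut, it points along the stage's +y, and at angle a along (-sin a, cos a) in the stage frame.
- keeper_knob (a point): Grip point in the yellow upright round knob on the bar, 24 mm diameter, standing from z 46 to z 98 mm, 140 mm from the hinge axis; the point is on the knob's axis 82 mm above the table.
- jar: Bystander: closed jar, 56 mm diameter, 70 tall; origin at the centre of its underside.
- sample_box: Bystander: clear divided tray 90 x 120 x 30 mm; origin under its centre.
- screwdriver: Bystander: orange-handled screwdriver 170 mm long, lying; origin on its underside.
- lens_cap: Bystander: orange round lens cap, 64 mm diameter, 22 tall; origin under its centre.
- mouse: Bystander: white computer mouse 100 x 58 x 31 mm; origin under its centre.
- dish: Bystander: shallow glass dish, 90 mm diameter, 16 tall; origin under its centre.
There are look-alikes about, which are no part of the job. Of the things shaped like the carrier, the white one is meant.

How it is judged:
By the outcome, as a careful person would: the job done as asked, in the order asked, and still so for the second after the job is handed in, with the robot touching nothing.
It also fails if it takes over 58 s, if anything falls off the work surface, if the arm or the gripper's body presses on something with over 40 N, if the wrist force passes 120 N, or if a joint passes its speed limit or range.

## Working session

There is one attempt and no reset: what is moved stays moved. The work goes in short steps, Python scripts to look and compute and a shell command to move; the robot and the scene stay as the last step left them, time stands still between calls to the robot, and variables do not carry over. Pictures are saved under pics/ and viewed, at most 10 in all, crops included, and the job is handed in when it is done.

```bash
mkdir -p pics; cat > h.py <<'E'
import numpy as np, cv2
from bench import ctrl
def grab(n):
    im=ctrl.get_image(n); return im
def pix2w(im,u,v,d=None):
    K=im["camera_matrix"]; d=im["depth"][int(round(v)),int(round(u))] if d is None else d
    p=np.array([(u-K[0,2])/K[0,0]*d,-(v-K[1,2])/K[1,1]*d,-d,1]); return (im["extrinsics"]@p)[:3]
def atz(im,u,v,z):
    K=im["camera_matrix"];E=im["extrinsics"]
    r=E[:3,:3]@np.array([(u-K[0,2])/K[0,0],-(v-K[1,2])/K[1,1],-1]); o=E[:3,3]; return o+r*(z-o[2])/r[2]
def cloud(im):
    K=im["camera_matrix"];d=im["depth"];v,u=np.mgrid[:d.shape[0],:d.shape[1]]
    P=np.stack([(u-K[0,2])/K[0,0]*d,-(v-K[1,2])/K[1,1]*d,-d],-1)
    return P@im["extrinsics"][:3,:3].T+im["extrinsics"][:3,3]
E
python3 - <<'E'
from h import *
for n in("scene","top"):
    im=grab(n); cv2.imwrite(f"pics/{n}0.png",im["color"][...,::-1]); print(n,im["camera_matrix"].tolist(),im["extrinsics"].round(3).tolist())
    for q in("carrier","carrier_grip","keeper","keeper_knob","stage","head","catch","stop"):
        try: print(q,[(round(r["confidence"],2),np.round(r["bbox"]).astype(int).tolist(),pix2w(im,*r["bbox"][:2]).round(3).tolist()) for r in ctrl.find_in(q,n)[:4]])
        except Exception as e: print(q,e)
print(ctrl.get_state())
E
```

```text
scene [[512.9871656895256, 0.0, 291.9548820007328], [0.0, 512.9871656895256, 209.79104952075699], [0.0, 0.0, 1.0]] [[0.624, -0.588, 0.514, 1.227], [0.781, 0.463, -0.419, -0.483], [0.008, 0.663, 0.749, 1.135], [0.0, 0.0, 0.0, 1.0]]
carrier [(0.92, [382, 161, 61, 27], [0.472, 0.502, 0.014]), (0.87, [285, 157, 58, 38], [0.266, 0.269, 0.015]), (0.75, [140, 239, 74, 40], [0.283, -0.253, 0.016]), (0.68, [270, 241, 70, 51], [0.52, 0.018, 0.029])]
carrier_grip [(0.94, [287, 155, 58, 32], [0.263, 0.279, 0.014]), (0.9, [381, 159, 57, 26], [0.463, 0.504, 0.014]), (0.84, [141, 237, 72, 40], [0.272, -0.248, 0.01]), (0.8, [271, 238, 73, 56], [0.513, 0.027, 0.027])]
keeper [(0.56, [252, 272, 65, 37], [0.581, -0.087, 0.044])]
keeper_knob [(0.88, [254, 275, 65, 40], [0.595, -0.088, 0.049])]
stage [(0.59, [282, 229, 146, 136], [0.51, 0.067, 0.033])]
head [(0.73, [345, 185, 21, 18], [0.476, 0.338, 0.01]), (0.6, [184, 342, 43, 40], [0.633, -0.322, 0.027]), (0.56, [316, 204, 69, 79], [0.544, 0.157, 0.104])]
catch [(0.71, [282, 228, 145, 124], [0.507, 0.07, 0.032])]
stop [(0.73, [282, 232, 150, 137], [0.5
[... 1138 characters left out ...]
{'time': 0.9, 'joint_positions': array([-1.1368658 ,  0.32096021, -0.07010718,  1.45050825,  0.02259285,
        1.37080662, -0.05690053]), 'qd': array([ 0.00063704, -0.00035309,  0.0002147 , -0.00022616, -0.0009054 ,
        0.00039488, -0.0011478 ]), 'joint_torque': array([ 4.61831132e-04, -4.91095877e+01, -4.02915739e-01, -3.12767315e+01,
       -6.35583163e-02,  3.36669548e-02,  2.13649582e-05]), 'position': array([0.26496533, 0.5935574 , 0.23360829]), 'tool_rot': array([6.54586859e-01, 3.07258221e+00, 1.49280045e-04]), 'ft_force': array([ 0.39252323, -0.64439649, -0.38238406]), 'torque': array([-0.02996948,  0.02992158,  0.04882545]), 'grip_force': 0.0, 'grip_width': 0.9981454082547384}
```

```bash
python3 - <<'E'
import cv2
a=cv2.imread("pics/scene0.png"); b=cv2.imread("pics/top0.png")
cv2.imwrite("pics/s1.png",a)
cv2.imwrite("pics/t1.png",cv2.resize(b[160:270,215:390],None,fx=4.5,fy=4.5,interpolation=2))
E
```

```text
(no output)
```

View pics/s1.png

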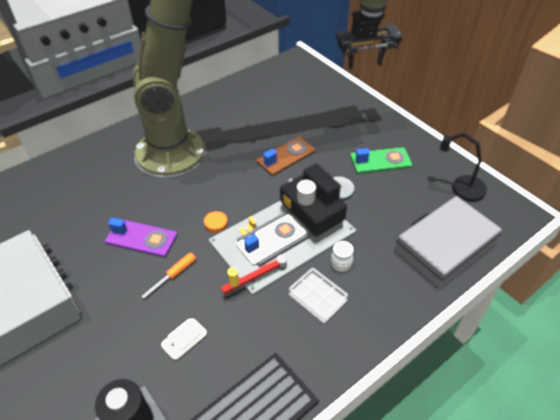

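View pics/t1.png

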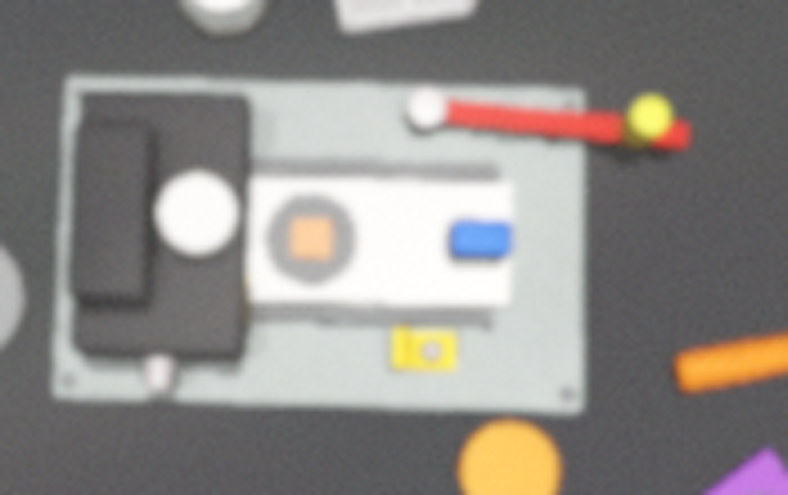

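White carrier is at top px (299,213)/scene px (270,241); look-alikes: brown (285,157), green (382,161), purple (140,239) in the scene view. The white one sits in the channel with its blue handle at crop px (480,240). The keeper is out to ~1.6 rad with its yellow knob at crop px (650,115); stage x points along world +y.

```bash
cat >> h.py <<'E'
def stage_fit(im,seed):
    hsv=cv2.cvtColor(im["color"],cv2.COLOR_RGB2HSV).astype(int); C=cloud(im)
    m=(abs(C[...,2]-.012)<.012)&(hsv[...,2]>120)&(hsv[...,1]<45)
    v,u=np.nonzero(m); P=np.array([atz(im,a,b,.012) for a,b in zip(u,v)])[:,:2]
    k=np.linalg.norm(P-seed,axis=1)<.27
    lab=m.copy().astype(np.uint8); 
    n,L,st,ce=cv2.connectedComponentsWithStats(lab)
    best=max(set(L[v[k],u[k]]),key=lambda i:st[i,4]); s=L[v,u]==best
    return P[s]
def blob(im,lo,hi,z,seed,r,zr):
    hsv=cv2.cvtColor(im["color"],cv2.COLOR_RGB2HSV); m=cv2.inRange(hsv,lo,hi)>0
    C=cloud(im); m&=(C[...,2]>zr[0])&(C[...,2]<zr[1])&(np.linalg.norm(C[...,:2]-seed,axis=-1)<r)
    v,u=np.nonzero(m); return np.array([atz(im,a,b,z)[:2] for a,b in zip(u,v)]),C[m]
E
python3 - <<'E'
from h import *
for n in("top","scene"):
    im=grab(n); P=stage_fit(im,np.array([.5,.03]))
    r=cv2.minAreaRect(P.astype(np.float32)*1000); print(n,len(P),r)
    for name,lo,hi,z,seed,rad,zr in(
      ("handle",(100,120,60),(130,255,255),.068,(.51,-.03),.09,(.055,.08)),
      ("knob",(22,120,120),(38,255,255),.098,(.59,-.14),.06,(.085,.12)),
      ("catch",(22,120,120),(38,255,255),.018,(.43,.01),.06,(.0,.03)),
      ("post",(22,120,120),(38,255,255),.044,(.43,.01),.06,(.03,.06)),
      ("bar",(0,150,100),(8,255,255),.046,(.59,-.08),.15,(.03,.06))):
        p,c=blob(im,lo,hi,z,seed,rad,zr)
        if len(p): print(name,len(p),p.mean(0).round(4),c.mean(0).round(4),p.min(0).round(3),p.max(0).round(3))
    # white plate
    p,c=blob(im,(0,0,200),(179,40,255),.026,(.51,.02),.11,(.018,.034)); print("white",len(p),p.mean(0),cv2.minAreaRect(p.astype(np.float32)*1000) if len(p) else 0)
E
```

```text
top 3579 ((512.295166015625, 69.44294738769531), (361.1663818359375, 226.8740692138672), 87.94139862060547)
handle 76 [ 0.5061 -0.0333] [ 0.5059 -0.0331  0.0696] [ 0.497 -0.05 ] [ 0.515 -0.017]
knob 60 [ 0.5796 -0.1378] [ 0.5798 -0.138   0.0968] [ 0.568 -0.148] [ 0.591 -0.125]
catch 50 [ 0.4363 -0.0007] [ 0.4363 -0.0006  0.0182] [ 0.427 -0.017] [0.448 0.013]
post 16 [0.4375 0.0186] [0.4375 0.0185 0.0435] [0.426 0.017] [0.449 0.02 ]
bar 164 [ 0.5841 -0.0954] [ 0.5842 -0.0955  0.0453] [ 0.57  -0.173] [ 0.596 -0.021]
white 1261 [0.51010842 0.02622634] ((499.8890380859375, 25.433692932128906), (195.6759490966797, 178.81605529785156), 77.37647247314453)
scene 1531 ((595.7460327148438, 65.09764099121094), (358.37213134765625, 67.3067626953125), 86.20165252685547)
handle 124 [ 0.512  -0.0388] [ 0.5109 -0.0381  0.0663] [ 0.496 -0.061] [ 0.529 -0.019]
knob 68 [ 0.5854 -0.146 ] [ 0.5837 -0.145   0.0952] [ 0.57  -0.158] [ 0.6   -0.136]
catch 36 [ 0.4373 -0.0041] [ 0.4371 -0.0039  0.0177] [ 0.427 -0.02 ] [0.446 0.013]
post 24 [0.4406 0.0135] [0.4389 0.0146 0.0417] [0.425 0.008] [0.455 0.018]
bar 325 [ 0.5911 -0.0953] [ 0.5895 -0.0943  0.0432] [ 0.572 -0.177] [ 0.607 -0.017]
white 1231 [0.51326373 0.02540773] ((506.07537841796875, 21.873703002929688), (208.3297882080078, 158.716552734375), 59.802276611328125)
```

```bash
cat >> h.py <<'E'
from scipy.spatial.transform import Rotation as R
ST=np.array([.5103,.0119]); TH=np.radians(88.05)
def s2w(x,y): c,s=np.cos(TH),np.sin(TH); return ST+np.array([c*x-s*y,s*x+c*y])/1000
def w2s(p): c,s=np.cos(TH),np.sin(TH); d=(np.array(p)[:2]-ST)*1000; return np.array([c*d[0]+s*d[1],-s*d[0]+c*d[1]])
def plan(xyz,yaw,pos=None,rot=None):
    """yaw: world angle (deg) of tool y, tool pointing down; prints slide/angular numbers"""
    s=ctrl.get_state(); Q=R.from_rotvec(s["tool_rot"] if rot is None else rot); p=s["position"] if pos is None else pos
    a=np.radians(yaw); y=np.array([np.cos(a),np.sin(a),0]); z=np.array([0,0,-1.]); T=R.from_matrix(np.stack([np.cross(y,z),y,z],1))
    print("pos",np.round(s["position"],4),"slide",(Q.inv().apply(np.array(xyz)-p)/.25).round(3),"ang",np.degrees((Q.inv()*T).as_rotvec()).round(2)/30)
E
python3 - <<'E'
from h import *
print(s2w(-48,0),s2w(25,0)); plan([.508,-.036,.16],-1.95)
print(ctrl.get_state()["position"])
E
```

```text
[ 0.50866669 -0.0360722 ] [0.51115068 0.03688552]
pos [0.265  0.5936 0.2336] slide [-1.914 -1.903  0.294] ang [0.         0.         2.26333333]
[0.26496015 0.59355067 0.23357485]
```

```bash
python3 -m inch '[{"slide":[-0.1,-0.1,0],"angular":[0,0,0.15],"claw":1},{"slide":[-0.25,-0.25,0],"angular":[0,0,0.4],"claw":1},{"slide":[-0.38,-0.38,0],"angular":[0,0,0.6],"claw":1},{"slide":[-0.5,-0.5,0],"angular":[0,0,0.8],"claw":1},{"slide":[-0.62,-0.62,0],"angular":[0,0,1],"claw":1},{"slide":[-0.74,-0.74,0],"angular":[0,0,1],"claw":1},{"slide":[-0.85,-0.85,0],"angular":[0,0,1],"claw":1},{"slide":[-0.92,-0.92,0],"angular":[0,0,1],"claw":1},{"slide":[-0.957,-0.951,0],"angular":[0,0,1],"claw":1},{"slide":[-0.957,-0.951,0],"angular":[0,0,1],"claw":1}]' 20
python3 -c "
from h import *
plan([.508,-.036,.16],-1.95)"
```

```text
time: 2.0
position: [0.3873, 0.278, 0.2339]
tool_rot: [1.431, 2.796, 0.001]
ft_force: [-0.4, -0.2, -0.3]
grip_width: 0.998
grip_force: 0.0
pos [0.3873 0.278  0.2339] slide [-1.301 -0.343  0.295] ang [ 1.33333333e-03 -1.00000000e-03  1.25800000e+00]
```

```bash
python3 -m inch '[{"slide":[-0.15,-0.04,0],"angular":[0,0,0.25],"claw":1},{"slide":[-0.35,-0.09,0],"angular":[0,0,0.5],"claw":1},{"slide":[-0.55,-0.14,0],"angular":[0,0,0.75],"claw":1},{"slide":[-0.75,-0.19,0],"angular":[0,0,1],"claw":1},{"slide":[-0.9,-0.24,0],"angular":[0,0,1],"claw":1},{"slide":[-1,-0.264,0],"angular":[0,0,1],"claw":1},{"slide":[-1,-0.264,0],"angular":[0,0,1],"claw":1}]'
python3 -c "
from h import *
plan([.508,-.036,.12],-1.95)"
```

```text
time: 2.7
position: [0.4813, 0.0355, 0.2338]
tool_rot: [2.107, 2.328, 0.0]
ft_force: [-0.5, -0.3, -0.2]
grip_width: 0.998
grip_force: 0.0
pos [0.4813 0.0355 0.2338] slide [-0.295  0.078  0.456] ang [0.00233333 0.002      0.25466667]
```

```bash
python3 -m inch '[{"slide":[-0.12,0.03,0],"angular":[0,0,0.15],"claw":1},{"slide":[-0.25,0.07,0],"angular":[0,0,0.255],"claw":1},{"slide":[-0.295,0.078,0.12],"angular":[0,0,0.255],"claw":1},{"slide":[-0.295,0.078,0.3],"angular":[0,0,0.255],"claw":1},{"slide":[-0.295,0.078,0.42],"angular":[0,0,0.255],"claw":1},{"slide":[-0.295,0.078,0.456],"angular":[0,0,0.255],"claw":1},{"slide":[-0.295,0.078,0.456],"angular":[0,0,0.255],"claw":1}]'
python3 - <<'E'
from h import *
plan([.508,-.036,.047],-1.95)
a=grab("scene")["color"];b=grab("top")["color"]
o=np.hstack([cv2.resize(a[190:310,200:330],(400,369),interpolation=2),cv2.resize(b[160:270,240:360],(400,369),interpolation=2)])
cv2.imwrite("pics/p3.png",o[...,::-1])
E
```

```text
time: 3.4
position: [0.5064, -0.0314, 0.1185]
tool_rot: [-2.25, -2.19, 0.003]
ft_force: [-0.0, -0.1, 0.5]
grip_width: 1.005
grip_force: 0.0
pos [ 0.5064 -0.0314  0.1185] slide [-0.018  0.008  0.286] ang [-0.005       0.00033333  0.01366667]
```

View pics/p3.png

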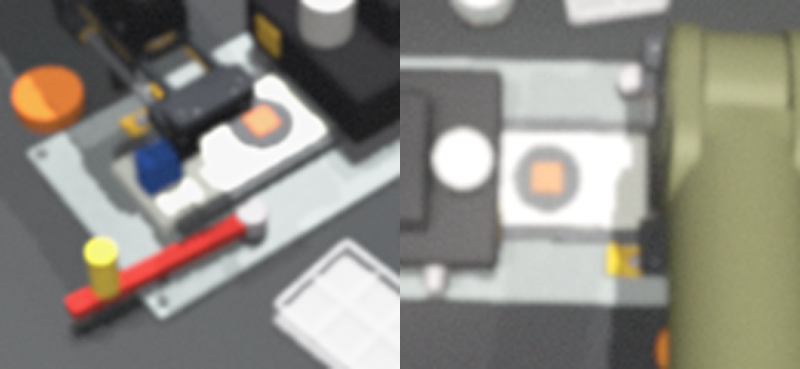

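The crop shows the white carrier with its blue handle (crop px 158,165) below the gripper, keeper open at lower left. Descending and gripping.

```bash
python3 -m inch '[{"slide":[-0.018,0.008,0.06],"angular":[0,0,0.014],"claw":1},{"slide":[-0.018,0.008,0.14],"angular":[0,0,0.014],"claw":1},{"slide":[-0.018,0.008,0.22],"angular":[0,0,0.014],"claw":1},{"slide":[-0.018,0.008,0.286],"angular":[0,0,0.014],"claw":1},{"slide":[-0.018,0.008,0.286],"angular":[0,0,0.014],"claw":1}]' 15
python3 -c "
from h import *
plan([.508,-.036,.047],-1.95)"
python3 -m inch '[{"slide":[0,0,0],"angular":[0,0,0],"claw":-1},{"slide":[0,0,0],"angular":[0,0,0],"claw":-1},{"slide":[0,0,0],"angular":[0,0,0],"claw":-1},{"slide":[0,0,0],"angular":[0,0,0],"claw":-1},{"slide":[0,0,0],"angular":[0,0,0],"claw":-1},{"slide":[0,0,0],"angular":[0,0,0],"claw":-1}]' 15
python3 -c "
from h import *
s=ctrl.get_state();print(w2s(s['position']))
plan([*s2w(25,0),.047],-1.95)"
```

```text
time: 4.0
position: [0.5087, -0.0374, 0.048]
tool_rot: [-2.261, -2.18, 0.001]
ft_force: [-0.2, 0.2, -1.0]
grip_width: 0.999
grip_force: 0.0
pos [ 0.5087 -0.0374  0.048 ] slide [ 0.005 -0.003  0.004] ang [-0.00133333 -0.00033333 -0.00433333]
time: 4.6
position: [0.5089, -0.0381, 0.0483]
tool_rot: [2.262, 2.18, 0.001]
ft_force: [-0.2, 0.4, 0.1]
grip_width: 0.543
grip_force: 0.0
[-49.97901425  -0.2732134 ]
pos [ 0.5089 -0.0381  0.0483] slide [ 0.3   -0.002  0.005] ang [ 0.00066667 -0.00033333 -0.00566667]
```

```bash
python3 -m inch '[{"slide":[0,0,0],"angular":[0,0,0],"claw":-1},{"slide":[0,0,0],"angular":[0,0,0],"claw":-1},{"slide":[0,0,0],"angular":[0,0,0],"claw":-1},{"slide":[0,0,0],"angular":[0,0,0],"claw":-1},{"slide":[0,0,0],"angular":[0,0,0],"claw":-1},{"slide":[0,0,0],"angular":[0,0,0],"claw":-1}]' 15
python3 -c "
from h import *
s=ctrl.get_state();print(w2s(s['position']))"
```

```text
time: 5.2
position: [0.5081, -0.0381, 0.048]
tool_rot: [-2.261, -2.179, 0.001]
ft_force: [-3.8, 0.2, 2.5]
grip_width: 0.279
grip_force: 15.0
[-50.03549849   0.48263756]
```

```bash
python3 -m inch '[{"slide":[0.03,0,0],"angular":[0,0,0],"claw":-1},{"slide":[0.06,0,0],"angular":[0,0,0],"claw":-1},{"slide":[0.09,0,0],"angular":[0,0,0],"claw":-1},{"slide":[0.12,0,0],"angular":[0,0,0],"claw":-1},{"slide":[0.15,0,0],"angular":[0,0,0],"claw":-1},{"slide":[0.18,0,0],"angular":[0,0,0],"claw":-1},{"slide":[0.2,0,0],"angular":[0,0,0],"claw":-1},{"slide":[0.22,0,0],"angular":[0,0,0],"claw":-1},{"slide":[0.22,0,0],"angular":[0,0,0],"claw":-1}]' 15
python3 -c "
from h import *
s=ctrl.get_state();print(w2s(s['position']),s['ft_force'])"
```

```text
time: 6.1
position: [0.5099, 0.014, 0.048]
tool_rot: [2.263, 2.177, -0.006]
ft_force: [-5.5, -7.5, 5.4]
grip_width: 0.273
grip_force: 15.0
[2.09291221 0.44410913] [-5.46068501 -7.54417192  5.42091594]
```

```bash
python3 -m inch '[{"slide":[0.02,0,0],"angular":[0,0,0],"claw":-1},{"slide":[0.04,0,0],"angular":[0,0,0],"claw":-1},{"slide":[0.04,0,0],"angular":[0,0,0],"claw":-1}]' 15
python3 -c "
from h import *
s=ctrl.get_state();print(w2s(s['position']),s['ft_force'])"
python3 -m inch '[{"slide":[0.015,0,0],"angular":[0,0,0],"claw":-1},{"slide":[0.015,0,0],"angular":[0,0,0],"claw":-1}]' 15
python3 -c "
from h import *
s=ctrl.get_state();print(w2s(s['position']),s['ft_force'])
im=grab('scene');cv2.imwrite('pics/p4.png',cv2.resize(im['color'][190:310,200:370],(765,540),interpolation=2)[...,::-1])"
```

```text
time: 6.4
position: [0.5103, 0.0237, 0.048]
tool_rot: [2.263, 2.177, -0.007]
ft_force: [-5.8, -7.5, 5.0]
grip_width: 0.276
grip_force: 15.0
[11.84117018  0.44035792] [-5.82616825 -7.51241733  4.95175354]
time: 6.6
position: [0.5104, 0.0269, 0.048]
tool_rot: [2.263, 2.177, -0.007]
ft_force: [-4.8, -8.1, 6.0]
grip_width: 0.275
grip_force: 15.0
[15.01979636  0.42268585] [-4.76944441 -8.12860182  6.03552452]
```

View pics/p4.png

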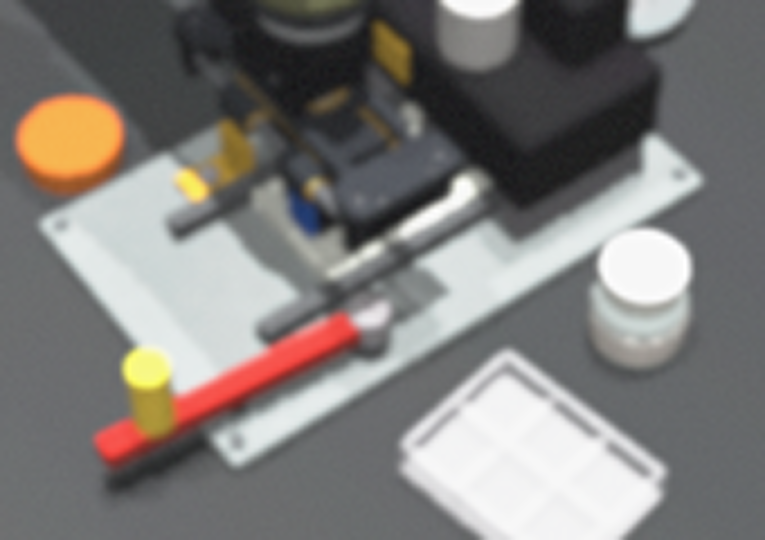

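The carrier is sliding in (blue handle px 305,205), with clear space between gripper and head (px ~450,160). Small steps until the force rises.

```bash
P='
from h import *
s=ctrl.get_state();print(w2s(s["position"]).round(2),s["ft_force"].round(2))'
python3 -m inch '[{"slide":[0.01,0,0],"angular":[0,0,0],"claw":-1},{"slide":[0.01,0,0],"angular":[0,0,0],"claw":-1}]' >/dev/null; python3 -c "$P"
python3 -m inch '[{"slide":[0.008,0,0],"angular":[0,0,0],"claw":-1},{"slide":[0.008,0,0],"angular":[0,0,0],"claw":-1}]' >/dev/null; python3 -c "$P"
python3 -m inch '[{"slide":[0.008,0,0],"angular":[0,0,0],"claw":-1},{"slide":[0.008,0,0],"angular":[0,0,0],"claw":-1}]' >/dev/null; python3 -c "$P"
```

```text
[16.22  0.43] [ -5.86 -11.55   7.01]
[17.62  0.44] [ -5.64 -11.98   7.46]
[19.17  0.44] [ -5.51 -12.73   8.25]
```

Contact with the plunger appeared at TCP stage x ≈ 15.7 (force step of ~4 N), and the carrier is now 3.5 mm into it. Release and rise.

```bash
python3 -m inch '[{"slide":[0,0,0],"angular":[0,0,0],"claw":1},{"slide":[0,0,0],"angular":[0,0,0],"claw":1},{"slide":[0,0,0],"angular":[0,0,0],"claw":1},{"slide":[0,0,0],"angular":[0,0,0],"claw":1},{"slide":[0,0,-0.1],"angular":[0,0,0],"claw":1},{"slide":[0,0,-0.25],"angular":[0,0,0],"claw":1},{"slide":[0,0,-0.4],"angular":[0,0,0],"claw":1},{"slide":[0,0,-0.55],"angular":[0,0,0],"claw":1},{"slide":[0,0,-0.6],"angular":[0,0,0],"claw":1}]' 
python3 - <<'E'
from h import *
plan([.582,-.141,.17],88)
plan([.582,-.141,.17],-92)
print(ctrl.get_state()["joint_positions"])
E
```

```text
time: 8.15
position: [0.5139, 0.0378, 0.2023]
tool_rot: [2.259, 2.178, 0.01]
ft_force: [0.1, -0.7, -0.4]
grip_width: 0.968
grip_force: 0.0
pos [0.5139 0.0378 0.2023] slide [-0.705  0.298  0.129] ang [ 0.014       0.00633333 -3.003     ]
pos [0.5139 0.0378 0.2023] slide [-0.705  0.298  0.129] ang [ 0.00633333 -0.014       2.997     ]
[-0.62198255  0.04001431  0.51418436  1.84729886 -0.02232959  1.25236604
 -0.13778785]
```

```bash
python3 -m inch '[{"slide":[-0.15,0.06,0],"angular":[0,0,-0.2],"claw":1},{"slide":[-0.3,0.13,0],"angular":[0,0,-0.45],"claw":1},{"slide":[-0.45,0.2,0],"angular":[0,0,-0.7],"claw":1},{"slide":[-0.6,0.26,0],"angular":[0,0,-1],"claw":1},{"slide":[-0.705,0.298,0],"angular":[0,0,-1],"claw":1},{"slide":[-0.705,0.298,0],"angular":[0,0,-1],"claw":1}]' 
python3 -m inch '[{"slide":[0,0,0],"angular":[0,0,-0.25],"claw":1},{"slide":[0,0,0],"angular":[0,0,-0.5],"claw":1},{"slide":[0,0,0],"angular":[0,0,-0.75],"claw":1},{"slide":[0,0,0],"angular":[0,0,-1],"claw":1},{"slide":[0,0,0],"angular":[0,0,-1],"claw":1}]' >/dev/null
python3 -m inch '[{"slide":[0,0,0],"angular":[0,0,-0.25],"claw":1},{"slide":[0,0,0],"angular":[0,0,-0.5],"claw":1},{"slide":[0,0,0],"angular":[0,0,-0.75],"claw":1},{"slide":[0,0,0],"angular":[0,0,-1],"claw":1},{"slide":[0,0,0],"angular":[0,0,-1],"claw":1},{"slide":[0,0,0],"angular":[0,0,-1],"claw":1}]'
python3 - <<'E'
from h import *
plan([.582,-.141,.074],88)
print(ctrl.get_state()["joint_positions"])
im=grab("scene")
p,c=blob(im,(22,120,120),(38,255,255),.098,(.585,-.145),.06,(.085,.12)); print(len(p),p.mean(0) if len(p) else 0)
p,c=blob(im,(100,120,60),(130,255,255),.068,(.51,.03),.09,(.055,.08)); print(len(p),w2s(p.mean(0)))
cv2.imwrite('pics/p5.png',cv2.resize(im['color'][190:320,170:360],(760,520),interpolation=2)[...,::-1])
E
```

```text
time: 8.75
position: [0.5792, -0.1476, 0.1973]
tool_rot: [1.629, 2.684, -0.006]
ft_force: [-0.5, -0.9, -0.2]
grip_width: 1.0
grip_force: 0.0
time: 9.85
position: [0.5794, -0.1413, 0.1978]
tool_rot: [-0.065, -3.141, -0.001]
ft_force: [0.2, -0.5, 0.2]
grip_width: 1.0
grip_force: 0.0
pos [ 0.5794 -0.1413  0.1978] slide [-0.011  0.001  0.495] ang [ 0.00066667 -0.00066667 -0.01266667]
[-0.22981635  0.24081583  0.49865354  1.65613649 -0.11976856  1.27545837
  1.82097382]
75 [ 0.58447436 -0.14443819]
115 [13.58498867 -3.53742342]
```

View pics/p5.png

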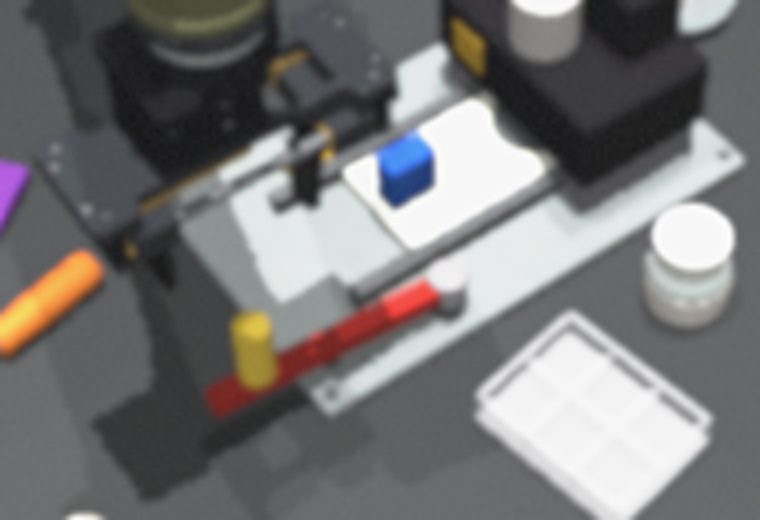

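The carrier sits seated under the head (handle px 405,165), knob at px (255,350), gripper hovering over it. Descend and grip the knob.

```bash
python3 -m inch '[{"slide":[-0.011,0,0.15],"angular":[0,0,-0.013],"claw":1},{"slide":[-0.011,0,0.3],"angular":[0,0,-0.013],"claw":1},{"slide":[-0.011,0,0.42],"angular":[0,0,-0.013],"claw":1},{"slide":[-0.011,0,0.495],"angular":[0,0,-0.013],"claw":0.2},{"slide":[-0.011,0,0.495],"angular":[0,0,-0.013],"claw":-1},{"slide":[-0.011,0,0.495],"angular":[0,0,-0.013],"claw":-1},{"slide":[-0.011,0,0.495],"angular":[0,0,-0.013],"claw":-1},{"slide":[-0.011,0,0.495],"angular":[0,0,-0.013],"claw":-1},{"slide":[-0.011,0,0.495],"angular":[0,0,-0.013],"claw":-1},{"slide":[-0.011,0,0.495],"angular":[0,0,-0.013],"claw":-1}]' 20
python3 -m inch '[{"slide":[0,0,0],"angular":[0,0,0],"claw":-1},{"slide":[0,0,0],"angular":[0,0,0],"claw":-1},{"slide":[0,0,0],"angular":[0,0,0],"claw":-1},{"slide":[0,0,0],"angular":[0,0,0],"claw":-1}]' 20
python3 - <<'E'
from h import *
p=w2s(ctrl.get_state()["position"]); h=np.array([-10,-88]); d=p-h
print(p,np.hypot(*d),np.arctan2(-d[0],d[1]))
E
```

```text
time: 10.9
position: [0.5826, -0.1419, 0.075]
tool_rot: [0.048, 3.14, 0.0]
ft_force: [-0.4, -1.0, 0.1]
grip_width: 0.448
grip_force: 0.0
time: 11.3
position: [0.5826, -0.1399, 0.0744]
tool_rot: [0.045, 3.141, 0.004]
ft_force: [0.6, 5.6, 2.7]
grip_width: 0.265
grip_force: 20.0
[-149.23523303  -77.45830929] 139.6337257288078 1.4952291225088108
```

```bash
python3 -m inch '[{"slide":[0.042,0.005,0],"angular":[0,0,0],"claw":-1},{"slide":[0.08,0.012,0],"angular":[0,0,0],"claw":-1},{"slide":[0.121,0.023,0],"angular":[0,0,0],"claw":-1},{"slide":[0.161,0.036,0],"angular":[0,0,0],"claw":-1},{"slide":[0.199,0.053,0],"angular":[0,0,0],"claw":-1},{"slide":[0.236,0.073,0],"angular":[0,0,0],"claw":-1},{"slide":[0.272,0.095,0],"angular":[0,0,0],"claw":-1},{"slide":[0.306,0.12,0],"angular":[0,0,0],"claw":-1},{"slide":[0.338,0.147,0],"angular":[0,0,0],"claw":-1},{"slide":[0.367,0.177,0],"angular":[0,0,0],"claw":-1}]' 20
python3 - <<'E'
from h import *
p=w2s(ctrl.get_state()["position"]); h=np.array([-10,-88]); d=p-h
a=np.arctan2(-d[0],d[1]); print(p,np.hypot(*d),a)
for b in np.arange(.7,.19,-.05): q=140*np.array([np.cos(b),-np.sin(b)])-[d[1],d[0]]; print(round(b,2),(q/250).round(3))
E
```

```text
time: 12.3
position: [0.4908, -0.0963, 0.0743]
tool_rot: [-0.05, -3.14, 0.003]
ft_force: [0.4, -4.5, -0.1]
grip_width: 0.273
grip_force: 20.0
[-108.84907608   15.85450875] 143.3767722835707 0.7607098202242266
0.7 [0.013 0.035]
0.65 [0.03  0.056]
0.6 [0.047 0.079]
0.55 [0.062 0.103]
0.5 [0.076 0.127]
0.45 [0.089 0.152]
0.4 [0.1   0.177]
0.35 [0.111 0.203]
0.3 [0.12 0.23]
0.25 [0.127 0.257]
0.2 [0.133 0.284]
```

```bash
python3 - <<'E'
from h import *
p=w2s(ctrl.get_state()["position"]); h=np.array([-9.3,-83.5]); d=p-h
a=np.arctan2(-d[0],d[1]); print(p,np.hypot(*d),a)
for b in np.arange(.72,.19,-.06): q=140*np.array([np.cos(b),-np.sin(b)])-[d[1],d[0]]; print(round(b,2),(q/250).round(3))
E
```

```text
[-108.84907608   15.85450875] 140.6461409289829 0.7863763623124274
0.72 [0.024 0.029]
0.66 [0.045 0.055]
0.6 [0.065 0.082]
0.54 [0.083 0.11 ]
0.48 [0.099 0.14 ]
0.42 [0.114 0.17 ]
0.36 [0.127 0.201]
0.3 [0.138 0.233]
0.24 [0.147 0.265]
```

```bash
python3 -m inch '[{"slide":[0.024,0.029,0],"angular":[0,0,0],"claw":-1},{"slide":[0.045,0.055,0],"angular":[0,0,0],"claw":-1},{"slide":[0.065,0.082,0],"angular":[0,0,0],"claw":-1},{"slide":[0.083,0.11,0],"angular":[0,0,0],"claw":-1},{"slide":[0.099,0.14,0],"angular":[0,0,0],"claw":-1},{"slide":[0.114,0.17,0],"angular":[0,0,0],"claw":-1},{"slide":[0.127,0.201,0],"angular":[0,0,0],"claw":-1},{"slide":[0.138,0.233,0],"angular":[0,0,0],"claw":-1},{"slide":[0.147,0.265,0],"angular":[0,0,0],"claw":-1},{"slide":[0.147,0.265,0],"angular":[0,0,0],"claw":-1}]' 20
python3 - <<'E'
from h import *
s=ctrl.get_state(); print(w2s(s["position"]))
im=grab("scene")
cv2.imwrite('pics/p6.png',cv2.resize(im['color'][190:310,200:360],(720,540),interpolation=2)[...,::-1])
E
```

```text
time: 13.3
position: [0.4539, -0.0275, 0.0737]
tool_rot: [-0.047, -3.135, 0.001]
ft_force: [-4.8, -3.0, 2.1]
grip_width: 0.272
grip_force: 20.0
[-41.34345384  55.05352769]
```

View pics/p6.png

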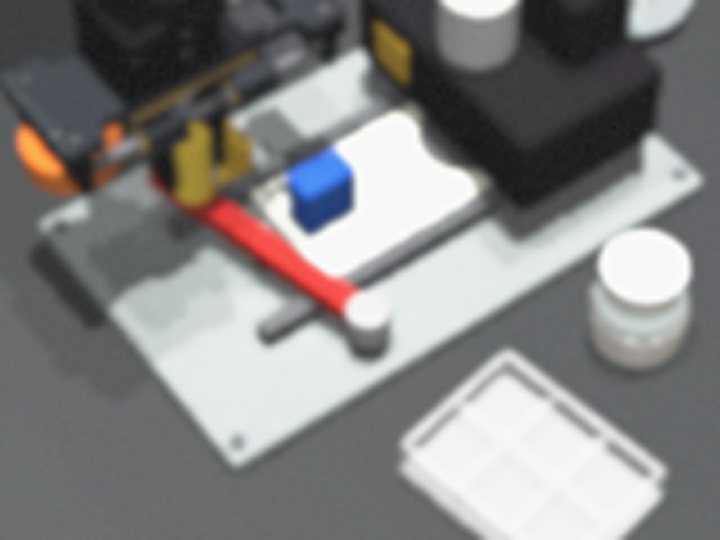

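Bar is nearly across, knob in the fingers at px (195,165), carrier in place. Now press on in steps.

```bash
P='
from h import *
s=ctrl.get_state();print(w2s(s["position"]).round(2),s["ft_force"].round(2),s["grip_width"])'
python3 -m inch '[{"slide":[0.004,0.02,0],"angular":[0,0,0],"claw":-1},{"slide":[0.007,0.04,0],"angular":[0,0,0],"claw":-1},{"slide":[0.009,0.055,0],"angular":[0,0,0],"claw":-1},{"slide":[0.009,0.055,0],"angular":[0,0,0],"claw":-1}]' 45 >/dev/null; python3 -c "$P"
python3 -m inch '[{"slide":[0.002,0.015,0],"angular":[0,0,0],"claw":-1},{"slide":[0.003,0.03,0],"angular":[0,0,0],"claw":-1},{"slide":[0.003,0.03,0],"angular":[0,0,0],"claw":-1}]' >/dev/null; python3 -c "$P"
python3 -m inch '[{"slide":[0.001,0.015,0],"angular":[0,0,0],"claw":-1},{"slide":[0.001,0.03,0],"angular":[0,0,0],"claw":-1},{"slide":[0.001,0.03,0],"angular":[0,0,0],"claw":-1}]' >/dev/null; python3 -c "$P"
```

```text
[-29.84  57.9 ] [-6.87 -6.58  5.49] 0.26641276442221484
[-23.46  58.76] [-7.2  -8.48  5.67] 0.26856726498637007
[-22.31  58.87] [ -8.66 -23.32   8.93] 0.26310102697776205
```

```bash
P='
from h import *
s=ctrl.get_state();print(w2s(s["position"]).round(2),s["ft_force"].round(2),s["grip_width"])'
python3 -m inch '[{"slide":[0.001,0.01,0],"angular":[0,0,0],"claw":-1},{"slide":[0.001,0.02,0],"angular":[0,0,0],"claw":-1},{"slide":[0.001,0.02,0],"angular":[0,0,0],"claw":-1}]' >/dev/null; python3 -c "$P"
python3 -m inch '[{"slide":[0,0.01,0],"angular":[0,0,0],"claw":-1},{"slide":[0,0.02,0],"angular":[0,0,0],"claw":-1},{"slide":[0,0.02,0],"angular":[0,0,0],"claw":-1}]' >/dev/null; python3 -c "$P"
```

```text
[-16.23  59.63] [ -9.15 -16.41   9.97] 0.2681064382980561
[-9.21 60.09] [-10.29 -15.44   9.25] 0.26156879590449256
```

```bash
P='
from h import *
s=ctrl.get_state();print(w2s(s["position"]).round(2),s["ft_force"].round(2),s["grip_width"])'
python3 -m inch '[{"slide":[0,0.01,0],"angular":[0,0,0],"claw":-1},{"slide":[0,0.01,0],"angular":[0,0,0],"claw":-1}]' >/dev/null; python3 -c "$P"
python3 -m inch '[{"slide":[0,0.012,0],"angular":[0,0,0],"claw":-1},{"slide":[0,0.012,0],"angular":[0,0,0],"claw":-1}]' >/dev/null; python3 -c "$P"
```

```text
[-9.09 60.1 ] [-10.88 -21.79  10.08] 0.2668221014415245
[-8.94 60.08] [-10.58 -27.52  11.01] 0.26779572038286437
```

```bash
python3 -m inch '[{"slide":[0.01,-0.02,0],"angular":[0,0,0],"claw":-1},{"slide":[0.01,-0.025,0],"angular":[0,0,0],"claw":-1}]' 
python3 -m inch '[{"slide":[0,0,0],"angular":[0,0,0],"claw":0.3},{"slide":[0,0,0],"angular":[0,0,0],"claw":0.3},{"slide":[0,0,0],"angular":[0,0,0],"claw":0.3},{"slide":[0,0,0],"angular":[0,0,0],"claw":0.3},{"slide":[0,0,-0.1],"angular":[0,0,0],"claw":0.3},{"slide":[0,0,-0.25],"angular":[0,0,0],"claw":0.3},{"slide":[0,0,-0.4],"angular":[0,0,0],"claw":0.3},{"slide":[0,0,-0.55],"angular":[0,0,0],"claw":0.3},{"slide":[0,0,-0.6],"angular":[0,0,0],"claw":0.3}]' 
python3 -m inch '[{"slide":[-0.15,-0.15,0],"angular":[0,0,0],"claw":0.3},{"slide":[-0.15,-0.3,0],"angular":[0,0,0],"claw":0.3},{"slide":[-0.15,-0.45,0],"angular":[0,0,0],"claw":0.3},{"slide":[-0.15,-0.6,0],"angular":[0,0,0],"claw":0.3},{"slide":[-0.15,-0.7,0],"angular":[0,0,0],"claw":0.3}]' 
python3 - <<'E'
from h import *
im=grab("scene"); b=grab("top")
p,c=blob(im,(100,120,60),(130,255,255),.068,(.51,.03),.09,(.055,.08)); print(len(p),w2s(p.mean(0)))
p,c=blob(im,(22,120,120),(38,255,255),.098,(.46,0),.06,(.085,.12)); print(len(p),w2s(p.mean(0)) if len(p) else 0)
o=np.hstack([cv2.resize(im["color"][190:310,220:360],(400,343),interpolation=2),cv2.resize(b["color"][160:270,220:350],(400,343),interpolation=2)])
cv2.imwrite('pics/p7.png',o[...,::-1])
E
```

```text
time: 15.55
position: [0.4498, 0.0047, 0.0734]
tool_rot: [-0.054, -3.137, 0.01]
ft_force: [-1.0, -10.4, -0.9]
grip_width: 0.261
grip_force: 44.9
time: 16.45
position: [0.4543, 0.0115, 0.2286]
tool_rot: [0.045, 3.134, 0.003]
ft_force: [1.0, -0.3, -0.3]
grip_width: 0.647
grip_force: 0.0
time: 16.95
position: [0.4838, -0.1679, 0.2239]
tool_rot: [-0.05, -3.141, 0.001]
ft_force: [0.6, 1.1, 0.1]
grip_width: 0.65
grip_force: 0.0
115 [19.55419944 -3.83176743]
66 [-14.54254725  50.00632228]
```

View pics/p7.png

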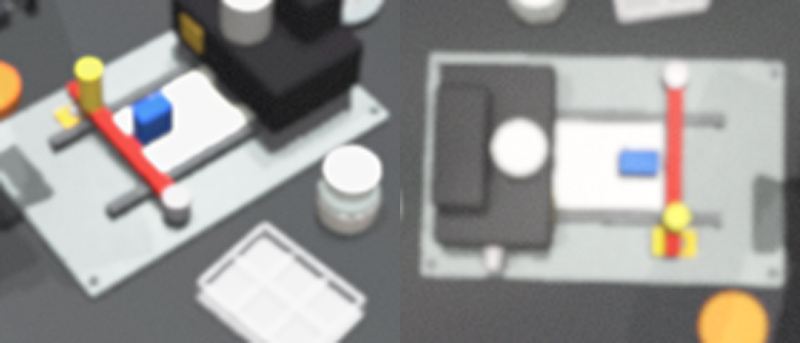

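The final picture shows the bar straight across behind the carrier (top crop, hinge 676,75, knob 677,215). The handle has moved a further 6 mm to home, the bystanders in view are where they were, and the arm is clear.

```bash
python3 -c "
from bench import ctrl
print(ctrl.close_job())"
```

```text
the job is handed in; nothing more can be done
None
```

I slid the white carrier in until it met the sprung stop, then swung the keeper across and pressed it through its click. After I let go it stayed shut with the carrier home, and I handed the job in at about 17 s; no verdict came back.

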